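Set the spray booth's exhaust damper to its middle click

TASK

Get the glaze spray booth ready for light spraying: pull the blue-knobbed damper rod out from fully home to its middle click position and let go of it, so that it stays at the middle click. Leave the red-knobbed rod and the blue-and-white vase as they are.

Things in the scene. Friction and masses are not known exactly. Their poses are not given: they have to be found in the camera images.
- damper (a joint): Travel of the blue-knobbed rod in m, growing as it comes out: 0 fully home (starts within 4 mm), 0.030 middle click, 0.060 fully out (hard stop). A sprung ball draws it into the nearest click, changing over about 15 and 45 mm out; let go, it rests within 2 mm of a click. Leaving a click takes 5 to 8 N. One yellow ring on the rod shows outside the brass gland at the middle, two when out.
- damper_knob (a point): Centre of the blue knob, 32 mm in diameter and long, on a level 10 mm steel rod, 70 mm above the table; moves with the rod. x: level, along the rod into its box (pull along -x); y: level, across the rod; z: up. Grey fixed box: 100 mm wide, 120 deep, 92 high, blue plate on it; its front face is 52 mm behind the knob's centre when home, with a gland 10 mm long. 40 mm free beside and below the knob.
- bleed_knob (a point): Centre of the red knob of the other rod, on the other side of the bench: same size, height, axes and grey box (red plate on top). This rod has no clicks and stays wherever it is left, from home to 60 mm out (about 5 N moves it). Leave it.
- vase: White glazed vase with blue painting, 138 mm high, 84 mm wide at its foot and 66 mm at its rim, 0.5 kg, standing loose on a white round turntable 116 mm wide and 40 mm high, between and a little beyond the two boxes. Origin at the centre of its foot, z up. Leave it.
Mind the look-alikes: they are no part of the job. What is shaped like the vase but green or yellow is not meant.

How it is judged:
At the end, for the whole second after the job is handed in: The blue rod rests at its middle click (30 mm out, within 10 mm), released; the red knob is within 12 mm of where it was, and the vase stands upright (within 10 degrees), within 20 mm of where it was (value of joint damper between 0.02 and 0.04 m and velocity of joint damper between -0.01 and 0.01 m/s and distance of bleed_knob from where it was at the start of the episode below 0.012 m and distance of vase from where it was at the start of the episode below 0.02 m and angle between vase's own z axis and vertical below 0.17 rad); the robot touches nothing.
It fails at once if the red rod is moved by more than 12 mm (distance of bleed_knob from where it was at the start of the episode above 0.012 m).
It fails at once if the vase is shifted by more than 20 mm or tipped by more than 10 degrees (distance of vase from where it was at the start of the episode above 0.02 m or angle between vase's own z axis and vertical above 0.17 rad).
It also fails if it takes over 32 s, if anything falls off the work surface, if the arm or the gripper's body presses on something with over 40 N, if the wrist force passes 120 N, or if a joint passes its speed limit or range.

ROBOT

A 7-joint arm with a two-finger parallel gripper is mounted at the origin on the work surface. World frame = base frame: x ahead of the robot, y to its left, z up, the work surface at z = 0. Lengths are in m, angles in rad, forces in N, time in s.
With the tool pointing down it reaches from about 0.4 to 0.9 m from the base axis. Payload 5.5 kg.
Tool frame: the origin (TCP) lies between the finger pads; the fingertips stand manip.nose_length ahead of it and the grasp point (between the pads) lies 2 mm behind it (manip.nose_length is the distance from the TCP to the fingertips, in m); z points along the fingers, x is the direction in which the jaws open and shut, and the axes are right-handed (so a half turn about z gives the same grasp; the last joint's range is limited). The gripper opens to 92 mm and grips with 3 to 60 N. Pads are 19 mm wide; open, the fingers measure 130 mm over their backs; the gripper's body (75 mm by 190 mm) begins 47 mm behind the grasp point.
Start: joints at [1.401, 0.501, -0.427, 1.55, 0.221, 1.138, -0.21], TCP at [0.273, -0.59, 0.244] pointing down, gripper open.
Joint ranges: [-2.88, 2.88], [-0.31, 2.03], [-1.54, 1.56], [0.2, 2.42], [-1.41, 4.55], [0.19, 2.02], [-2.57, 2.57]. Speed limits (rad/s): [2.57, 2.57, 3.14, 3.14, 3.14, 3.14, 3.14].

INTERFACE

Orientations are given as a unit quaternion [x, y, z, w].
In Python, from workcell import manip gives the robot as it stands.
- The arm moves only by the tool apply_moves, never from a script. Its argument "plan" is a list that holds one entry, the list of rows, each a list of 7 numbers: the turn, a rotation vector about the world's x, y, z in degrees, then the shift along the world's x, y, z in units of 30 mm (1.0 is 30 mm), then the closure, from -1 (fully open) to 1 (shut). A call has 1 to 12 rows; each row shifts and turns the commanded pose from where the row before left it; what a row does not reach is not made up. A row lasts 1/12 s, in which the tool goes at most 41.7 mm and 7.16 degrees, less where a joint would pass 70% of its speed; a pose out of reach is approached as far as the arm can. A call is refused whole if a number of a shift passes 1 or a number of a turn 7.16, either way. A call with a gripper value outside its range is refused whole. The fingers move at their own pace and stop on an object; "grip_force" is the grip in N (left out, the last holds). Time passes only in rows, so rows that do not move let the fingers close. It gives the time, the measured TCP pose, the force and the opening at its end, in the units of the state.
- manip.state(): the state, without advancing time (a new reading comes with each control period).
- manip.camera(name): name is "side" or "top" or "wrist"; returns the picture (420x560x3 uint8, red, green, blue); there is no depth.
- manip.camera_info(name): a dict with "K" (3x3 intrinsics, pixels), "k1" (the pictures are not rectified: a ray, as slopes to the right and down, at radius r is drawn at 1 + k1 r^2 times it, then the intrinsics apply), "R" (3x3) and "t" (3): a world point X has camera coordinates R X + t; the wrist camera has in their place "tool_from_camera" (4x4, takes a point from camera to tool coordinates, whose origin is the TCP and whose axes are the tool frame's). Camera axes: x right, y down, z forward; pixel columns grow to the right and rows downward; lengths in m; the calibration is good to about 2 mm. A picture is of the moment at which its call begins: read the wrist's pose just before it. camera_info takes no time and is no camera call.
- manip.close_job(): hands the job in, once; it reports no verdict.
Trained networks look in the newest picture that a camera, given by its name, has taken for a name from the list of things; names that differ only in an ending like _2 or _b are one class to them, and where a whole thing is asked for, a point or a joint stands for the part that bears it (a point fixed in the world has none). Each returns a list of dicts, best first, with "conf" (0 to 1); they miss things now and then, are a little off and sometimes report something else, mostly with a low value. They report only what shows in the picture. A call takes as long as a camera call. They do not tell look-alikes from the thing itself.
- manip.spot_in(camera, thing): "extent" ([left, top, width, height] in pixels, round what is visible of it).
- manip.cut_out(camera, thing): "pixels" (420x560 bool, what is visible of it) and "extent" ([left, top, width, height] in pixels, round what is visible of it).
The state is a dict: "time": time; "joint_pos": joint angles; "dq": joint speeds; "joint_torque": joint torques, N m; "eef_pos": TCP position; "tcp_rot": TCP orientation; "force": force on the tool from outside, world axes, zero at the start; "torque": the same for the moment, N m; "width": finger opening in m.
Only numpy, scipy, OpenCV 4.12 (cv2) and the standard library are available. Lean on these libraries where they do the work, as an engineer would, in place of code of your own. Each camera call takes 0.05 s, during which the arm holds its last target.

## Working session

There is one attempt and no reset: what is moved stays moved. The work goes in short steps, Python scripts to look and compute and a tool call to move; the robot and the scene stay as the last step left them, time stands still between calls to the robot, and variables do not carry over. Pictures are saved under pics/ and viewed, and the job is handed in when it is done.

Besides the shell and the picture viewer there is one more tool, called after "Emit:" as name(argument=value, ...) on one line, values as JSON. apply_moves: Moves the arm, as the interface text tells. Its arguments: {"type":"object","properties":{"plan":{"type":"array","items":{"type":"array","items":{"type":"array","items":{"type":"number"}}}},"grip_force":{"type":"number"}},"required":["plan"]}

```bash
mkdir -p pics; ls; python3 - <<'E'
from workcell import manip
import cv2
print(manip.nose_length)
s=manip.state();print({k:s[k] for k in('time','eef_pos','tcp_rot','force','width')})
for n in('top','side'):
    im=manip.camera(n);cv2.imwrite(f'pics/{n}0.png',im[:,:,::-1])
    print(n,manip.camera_info(n))
E
```

```text
pics
0.017
{'time': 0.0, 'eef_pos': array([ 0.27228995, -0.58950146,  0.24269424]), 'tcp_rot': array([ 8.42455341e-01, -5.38765332e-01, -7.91299018e-04, -5.38117407e-04]), 'force': array([0.48276718, 0.10921903, 1.40639797]), 'width': 0.091831271107843}
top {'K': array([[465.45825731,   0.        , 279.13601552],
       [  0.        , 465.45825731, 205.13715748],
       [  0.        ,   0.        ,   1.        ]]), 'k1': -0.043233444687660334, 'R': array([[-7.57588540e-03, -9.99971257e-01, -3.02552684e-04],
       [-9.79937752e-01,  7.48436860e-03, -1.99163217e-01],
       [ 1.99159757e-01, -1.21235491e-03, -9.79966286e-01]]), 't': array([-0.01714544,  0.66867895,  1.0079769 ])}
side {'K': array([[536.54204702,   0.        , 282.61707831],
       [  0.        , 536.54204702, 208.47690996],
       [  0.        ,   0.        ,   1.        ]]), 'k1': -0.20336491441309115, 'R': array([[-0.99980487,  0.00333915, -0.01947   ],
       [ 0.01602509,  0.71342142, -0.70055198],
       [ 0.01155107, -0.70072729, -0.71333571]]), 't': array([0.65995228, 0.05717501, 1.19296912])}
```

View pics/top0.png

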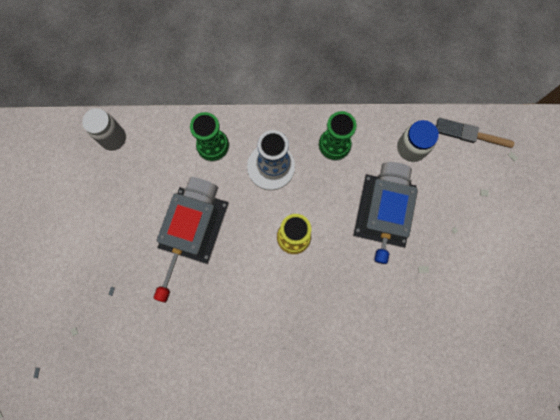

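View pics/side0.png

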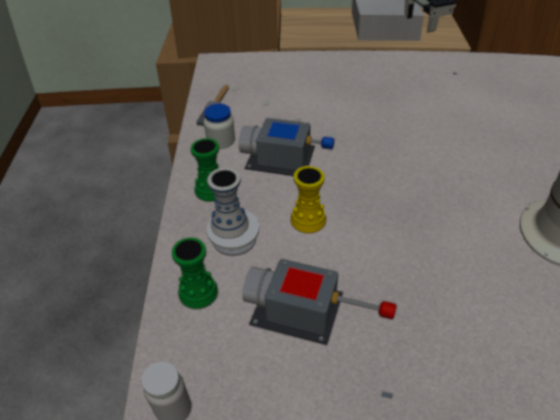

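The top view shows the blue knob at about (382,257), in front of the grey box with the blue plate at (393,208). The red knob is at (162,294), and the vase stands on its turntable at (272,155). The blue-lidded jar at (423,135) is another blue thing, but only the knob at (382,257) sits on a rod with a gland. Next I'll confirm it in a crop and measure it.

```bash
cat > h.py <<'E'
import numpy as np,cv2
from workcell import manip
def ray(n,px):
    i=manip.camera_info(n);K=i['K']
    d=np.array([(px[0]-K[0,2])/K[0,0],(px[1]-K[1,2])/K[1,1]]);u=d.copy()
    for _ in range(20):u=d/(1+i['k1']*(u@u))
    R=np.array(i['R']);return -R.T@i['t'],R.T@np.r_[u,1]
def atz(n,px,z):
    c,d=ray(n,px);return c+d*(z-c[2])/d[2]
def tri(a,b):
    (c1,d1),(c2,d2)=a,b
    s=np.linalg.lstsq(np.c_[d1,-d2],c2-c1,rcond=None)[0]
    p,q=c1+s[0]*d1,c2+s[1]*d2
    return (p+q)/2,np.linalg.norm(p-q)
def blobs(im,lo,hi,mn=30):
    h=cv2.cvtColor(im,cv2.COLOR_RGB2HSV);m=cv2.inRange(h,lo,hi)
    n,l,st,ce=cv2.connectedComponentsWithStats(m)
    return [(st[k],ce[k],l==k) for k in range(1,n) if st[k][4]>mn]
E
python3 - <<'E'
from h import *
t=cv2.imread('pics/top0.png')[:,:,::-1].copy();s=cv2.imread('pics/side0.png')[:,:,::-1].copy()
for n,im in(('top',t),('side',s)):
    for col,lo,hi in(('blue',(108,150,50),(128,255,255)),('red',(0,180,60),(6,255,255))):
        for st,ce,m in blobs(im,lo,hi):
            r=cv2.minAreaRect(np.argwhere(m)[:,::-1].astype(np.float32))
            print(n,col,st,ce.round(1),'z.07',atz(n,ce,.07).round(4),'z.093',atz(n,ce,.093).round(4),[atz(n,p,.093).round(3)[:2].tolist() for p in cv2.boxPoints(r)] if st[4]>300 else '')
a=cv2.resize(t[180:280,340:440],(500,500),interpolation=3);b=cv2.resize(s[110:190,230:350],(750,500),interpolation=3)[:,450:]
cv2.imwrite('pics/crop0.png',np.hstack([a,b])[:,:,::-1])
E
```

```text
top blue [409 121  30  28 644] [423.  134.1] z.07 [ 0.8386 -0.3674  0.07  ] z.093 [ 0.8302 -0.3599  0.093 ] [[0.822, -0.313], [0.879, -0.353], [0.839, -0.406], [0.784, -0.366]]
top blue [378 190  30  35 780] [392.6 206.9] z.07 [ 0.6617 -0.284   0.07  ] z.093 [ 0.6572 -0.2783  0.093 ] [[0.63, -0.241], [0.698, -0.258], [0.685, -0.317], [0.618, -0.299]]
top blue [375 249  14  14 147] [381.5 256. ] z.07 [ 0.549  -0.2527  0.07  ] z.093 [ 0.5469 -0.2476  0.093 ] 
top red [168 205  33  36 749] [184.4 222.6] z.07 [0.6287 0.1951 0.07  ] z.093 [0.6249 0.1904 0.093 ] [[0.602, 0.228], [0.667, 0.209], [0.648, 0.153], [0.584, 0.173]]
top red [155 287  14  14 145] [161.3 293.8] z.07 [0.4685 0.2418 0.07  ] z.093 [0.4682 0.2361 0.093 ] 
side blue [204 104  26  18 363] [216.9 112.4] z.07 [ 0.8341 -0.392   0.07  ] z.093 [ 0.8289 -0.3593  0.093 ] [[0.867, -0.4], [0.8, -0.397], [0.794, -0.32], [0.859, -0.323]]
side blue [268 122  31  17 404] [283.  130.2] z.07 [ 0.6566 -0.3066  0.07  ] z.093 [ 0.6563 -0.2763  0.093 ] [[0.694, -0.255], [0.691, -0.316], [0.618, -0.298], [0.624, -0.239]]
side blue [322 138  11  10 101] [327.1 142.4] z.07 [ 0.5473 -0.2539  0.07  ] z.093 [ 0.55   -0.2251  0.093 ] 
side red [281 268  42  31 885] [301.8 283.2] z.07 [0.6224 0.1759 0.07  ] z.093 [0.6231 0.1929 0.093 ] [[0.663, 0.209], [0.651, 0.152], [0.583, 0.176], [0.597, 0.231]]
side red [379 302  17  16 204] [387.  309.5] z.07 [0.4659 0.2407 0.07  ] z.093 [0.4709 0.256  0.093 ]
```

View pics/crop0.png

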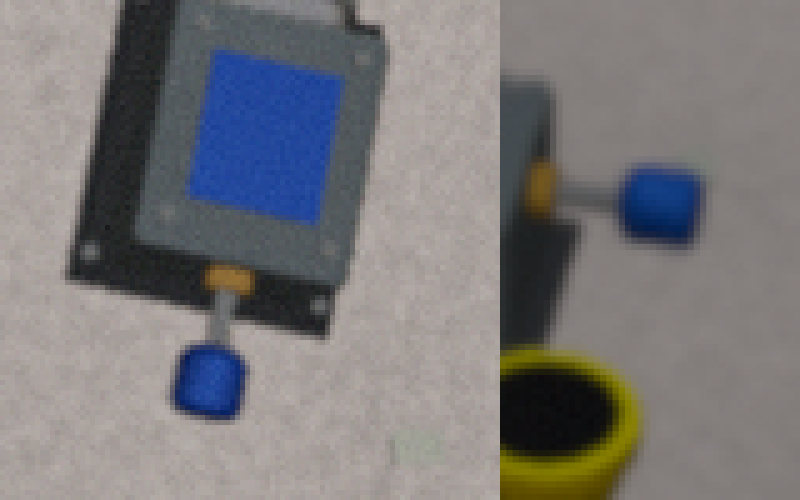

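The crop confirms it: the knob has a steel rod, a brass gland and a blue-plated grey box, and no yellow ring shows, so it is home. Both views agree on about (0.548, -0.253), and the box yaw is about -13.5°. The jaw axis needs a turn of about -38° about z.

Emit:
apply_moves(plan=[[[0, 0, -3.2, 0.75, 0.93, 0, -1], [0, 0, -3.2, 0.75, 0.93, 0, -1], [0, 0, -3.2, 0.75, 0.93, 0, -1], [0, 0, -3.2, 0.75, 0.93, 0, -1], [0, 0, -3.2, 0.75, 0.93, 0, -1], [0, 0, -3.2, 0.75, 0.93, 0, -1], [0, 0, -3.2, 0.75, 0.93, 0, -1], [0, 0, -3.2, 0.75, 0.93, 0, -1], [0, 0, -3.2, 0.75, 0.93, 0, -1], [0, 0, -3.2, 0.75, 0.93, 0, -1], [0, 0, -3.2, 0.75, 0.93, 0, -1], [0, 0, -3.2, 0.75, 0.93, 0, -1]]], grip_force=25)

```text
time: 1.1
eef_pos: [0.5432, -0.2537, 0.2434]
tcp_rot: [-0.617, 0.787, 0.0, -0.0]
force: [1.0, -1.1, 0.1]
width: 0.0918
```

Emit:
apply_moves(plan=[[[0, 0, 0, 0, 0, 0, -0.2], [0, 0, 0, 0, 0, 0, -0.2], [0, 0, 0, 0, 0, 0, -0.2], [0, 0, 0, 0, 0, 0, -0.2]]])

```text
time: 1.43
eef_pos: [0.5414, -0.2569, 0.2433]
tcp_rot: [-0.618, 0.786, 0.0, -0.001]
force: [-0.1, 0.6, 0.2]
width: 0.0699
```

```bash
cat > look.py <<'E'
from h import *
import sys
from scipy.spatial.transform import Rotation as Ro
tag=sys.argv[1]
s=manip.state();im=manip.camera('wrist');cv2.imwrite(f'pics/wrist{tag}.png',im[:,:,::-1])
i=manip.camera_info('wrist');T=np.eye(4);T[:3,:3]=Ro.from_quat(s['tcp_rot']).as_matrix();T[:3,3]=s['eef_pos']
W=T@i['tool_from_camera'];K=i['K']
x=T[:3,0];print(s['time'],s['eef_pos'].round(4),'jawyaw',np.degrees(np.arctan2(x[1],x[0])).round(2),'tilt',T[:3,2].round(3),s['force'].round(2),s['width'],s['joint_pos'].round(2))
def wz(px,z):
    d=np.array([(px[0]-K[0,2])/K[0,0],(px[1]-K[1,2])/K[1,1]]);u=d.copy()
    for _ in range(20):u=d/(1+i['k1']*(u@u))
    D=W[:3,:3]@np.r_[u,1];return W[:3,3]+D*(z-W[2,3])/D[2]
for st,ce,m in blobs(im,(108,150,40),(128,255,255),100):
    r=cv2.minAreaRect(np.argwhere(m)[:,::-1].astype(np.float32))
    print(st,ce.round(1),wz(ce,.07).round(4),wz(ce,.08).round(4),[wz(p,.093).round(4)[:2].tolist() for p in cv2.boxPoints(r)],[wz(p,.07).round(4)[:2].tolist() for p in cv2.boxPoints(r)])
E
python3 look.py 1
```

```text
1.4333 [ 0.5414 -0.2569  0.2433] jawyaw -103.72 tilt [-0.001 -0.001 -1.   ] [-0.07  0.62  0.21] 0.06991498171153533 [ 0.74  0.41 -0.44  1.68  0.19  1.09 -1.57]
[ 237   20   72   88 6103] [272.4  63. ] [ 0.6617 -0.2806  0.07  ] [ 0.6603 -0.2804  0.08  ] [[0.6972, -0.2598], [0.6833, -0.3166], [0.6162, -0.302], [0.6311, -0.2412]] [[0.7036, -0.2586], [0.6886, -0.3199], [0.6162, -0.3041], [0.6322, -0.2385]]
[261 176  22  29 428] [272.  191.1] [ 0.5446 -0.2509  0.07  ] [ 0.5469 -0.2517  0.08  ] [[0.541, -0.2392], [0.5667, -0.2491], [0.5603, -0.2662], [0.5344, -0.2567]] [[0.535, -0.2363], [0.5627, -0.247], [0.5558, -0.2654], [0.5279, -0.2552]]
```

View pics/wrist1.png

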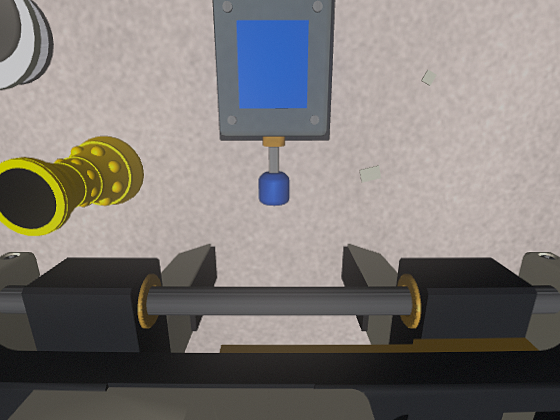

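The wrist view agrees. The knob is centred at (274,189), which puts it at about (0.548,-0.253), and it lies straight along the tool axis. The yellow vase on the left is about 17 cm off to the side. Descending over the knob now.

Emit:
apply_moves(plan=[[[0, 0, 0, 0.1, 0.06, -0.73, -0.2], [0, 0, 0, 0.1, 0.06, -0.73, -0.2], [0, 0, 0, 0, 0, -0.73, -0.2], [0, 0, 0, 0, 0, -0.73, -0.2], [0, 0, 0, 0, 0, -0.73, -0.2], [0, 0, 0, 0, 0, -0.73, -0.2], [0, 0, 0, 0, 0, -0.73, -0.2], [0, 0, 0, 0, 0, -0.7, -0.2], [0, 0, 0, 0, 0, 0, -0.2], [0, 0, 0, 0, 0, 0, -0.2]]])

```text
time: 2.32
eef_pos: [0.547, -0.2526, 0.0685]
tcp_rot: [-0.618, 0.786, 0.001, -0.001]
force: [-0.8, -0.5, 0.8]
width: 0.055
```

```bash
python3 look.py 2
```

```text
2.3167 [ 0.547  -0.2526  0.0685] jawyaw -103.71 tilt [-0.003  0.001 -1.   ] [-0.76 -0.49  0.76] 0.05495740016319509 [ 0.67  0.63 -0.37  1.79  0.31  0.78 -1.67]
[  189     0   182   111 19402] [279.3  54.2] [ 0.6445 -0.2768  0.07  ] [ 0.6429 -0.2764  0.08  ] [[0.6636, -0.2513], [0.6497, -0.3084], [0.6158, -0.3028], [0.6309, -0.2407]] [[0.6718, -0.2474], [0.6551, -0.3157], [0.6145, -0.3091], [0.6327, -0.2346]]
[ 248  254   61   33 1810] [278.  271.2] [ 0.5501 -0.2532  0.07  ] [ 0.5553 -0.2545  0.08  ] [[0.5724, -0.2463], [0.5666, -0.2698], [0.5523, -0.2667], [0.5583, -0.2424]] [[0.5625, -0.2413], [0.5556, -0.2695], [0.5385, -0.2658], [0.5456, -0.2367]]
```

View pics/wrist2.png

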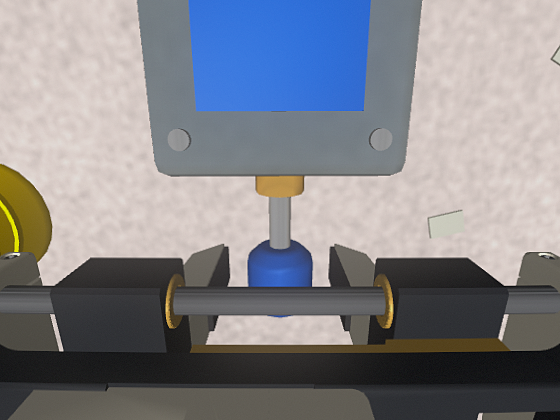

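The knob is centred between the fingers (column 280, rows 240–316) and nothing is touching. Closing now.

Emit:
apply_moves(plan=[[[0, 0, 0, 0, 0, 0, 1], [0, 0, 0, 0, 0, 0, 1], [0, 0, 0, 0, 0, 0, 1], [0, 0, 0, 0, 0, 0, 1], [0, 0, 0, 0, 0, 0, 1], [0, 0, 0, 0, 0, 0, 1], [0, 0, 0, 0, 0, 0, 1], [0, 0, 0, 0, 0, 0, 1]]], grip_force=30)

```text
time: 3.03
eef_pos: [0.549, -0.2535, 0.0705]
tcp_rot: [-0.618, 0.786, -0.001, -0.0]
force: [-1.5, -4.5, 5.8]
width: 0.0315
```

```bash
python3 look.py 3
```

```text
3.0333 [ 0.549  -0.2535  0.0705] jawyaw -103.65 tilt [ 0.001 -0.002 -1.   ] [-1.51 -4.54  5.79] 0.03150852877147496 [ 0.67  0.63 -0.37  1.79  0.31  0.78 -1.67]
[  190     0   178   117 19973] [278.7  57.1] [ 0.646  -0.2772  0.07  ] [ 0.6444 -0.2768  0.08  ] [[0.6664, -0.2519], [0.6526, -0.3089], [0.6158, -0.3028], [0.631, -0.2404]] [[0.6747, -0.248], [0.6582, -0.3161], [0.6143, -0.3089], [0.6324, -0.2344]]
[ 248  255   62   32 1783] [277.8 271.7] [ 0.5508 -0.2536  0.07  ] [ 0.556  -0.2549  0.08  ] [[0.5591, -0.2426], [0.573, -0.2464], [0.567, -0.2708], [0.5529, -0.2678]] [[0.5466, -0.237], [0.5631, -0.2415], [0.556, -0.2707], [0.5392, -0.2671]]
```

Gripped at 31.5 mm. Pulling 30 mm along the rod.

Emit:
apply_moves(plan=[[[0, 0, 0, -0.162, 0.04, 0, 1], [0, 0, 0, -0.162, 0.04, 0, 1], [0, 0, 0, -0.162, 0.04, 0, 1], [0, 0, 0, -0.162, 0.04, 0, 1], [0, 0, 0, -0.162, 0.04, 0, 1], [0, 0, 0, -0.162, 0.04, 0, 1], [0, 0, 0, 0, 0, 0, 1], [0, 0, 0, 0, 0, 0, 1], [0, 0, 0, 0, 0, 0, 1]]])

```text
time: 3.83
eef_pos: [0.5216, -0.2468, 0.0704]
tcp_rot: [-0.618, 0.786, -0.003, 0.001]
force: [2.9, -5.4, -1.2]
width: 0.0313
```

```bash
python3 look.py 4
```

```text
3.8333 [ 0.5216 -0.2468  0.0704] jawyaw -103.66 tilt [ 0.005 -0.003 -1.   ] [ 2.85 -5.42 -1.17] 0.03131339737144938 [ 0.69  0.59 -0.38  1.86  0.31  0.74 -1.67]
[ 190    0  178   33 5787] [278.4  15.9] [ 0.6334 -0.2741  0.07  ] [ 0.6308 -0.2734  0.08  ] [[0.639, -0.2452], [0.6251, -0.3024], [0.6155, -0.3007], [0.6297, -0.2423]] [[0.6473, -0.2414], [0.6308, -0.3096], [0.6194, -0.3077], [0.6363, -0.2379]]
[ 248  255   62   32 1797] [278.  271.7] [ 0.5234 -0.2471  0.07  ] [ 0.5285 -0.2484  0.08  ] [[0.5316, -0.236], [0.5455, -0.2398], [0.5395, -0.2642], [0.5255, -0.2612]] [[0.5192, -0.2304], [0.5357, -0.235], [0.5287, -0.2641], [0.5119, -0.2605]]
```

View pics/wrist4.png

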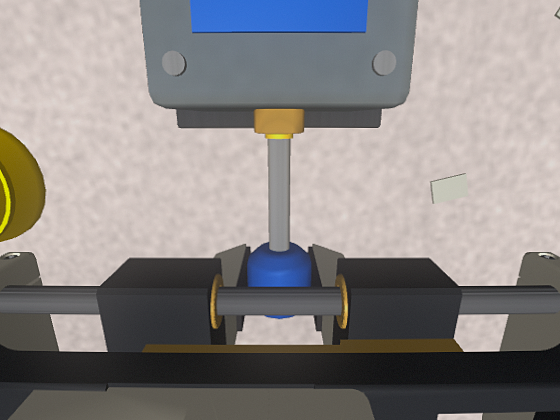

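One yellow ring shows just outside the gland at (279,135), after about 28 mm of travel. Opening the jaws in place so the detent can settle.

Emit:
apply_moves(plan=[[[0, 0, 0, 0, 0, 0, -0.2], [0, 0, 0, 0, 0, 0, -0.2], [0, 0, 0, 0, 0, 0, -0.2], [0, 0, 0, 0, 0, 0, -0.2], [0, 0, 0, 0, 0, 0, -0.2], [0, 0, 0, 0, 0, 0, -0.2]]])

```text
time: 4.38
eef_pos: [0.5194, -0.2439, 0.0693]
tcp_rot: [-0.619, 0.786, 0.0, 0.0]
force: [-0.4, 0.2, 0.4]
width: 0.0549
```

```bash
python3 look.py 5
```

```text
4.3833 [ 0.5194 -0.2439  0.0693] jawyaw -103.57 tilt [-0.  0. -1.] [-0.42  0.18  0.37] 0.05494377212877686 [ 0.69  0.59 -0.38  1.87  0.31  0.74 -1.67]
[ 196    0  181   23 3942] [285.7  10.5] [ 0.632  -0.2742  0.07  ] [ 0.6293 -0.2733  0.08  ] [[0.6358, -0.2444], [0.622, -0.3017], [0.6156, -0.3007], [0.6296, -0.2425]] [[0.6439, -0.2409], [0.6274, -0.3094], [0.6197, -0.3082], [0.6365, -0.2386]]
[ 253  255   63   32 1762] [283.1 271.7] [ 0.5212 -0.2468  0.07  ] [ 0.5264 -0.2479  0.08  ] [[0.5434, -0.2392], [0.5375, -0.2637], [0.5236, -0.2609], [0.5297, -0.2355]] [[0.5335, -0.2347], [0.5264, -0.264], [0.5097, -0.2606], [0.517, -0.2302]]
```

View pics/wrist5.png

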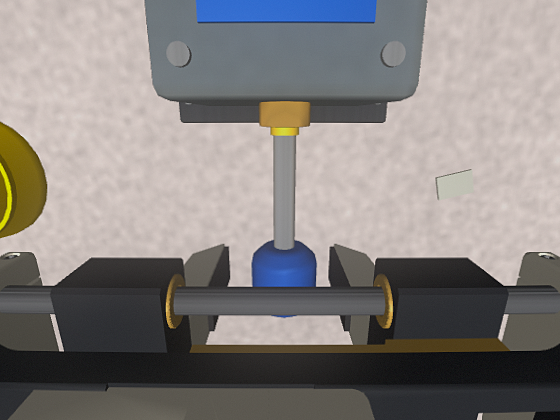

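The jaws are clear of the knob on both sides, and the ring at (284,131) is fully out. The rod has settled into the click. Retreating straight up, then back toward -x.

Emit:
apply_moves(plan=[[[0, 0, 0, 0, 0, 0.5, -0.2], [0, 0, 0, 0, 0, 0.8, -0.2], [0, 0, 0, 0, 0, 0.8, -0.2], [0, 0, 0, 0, 0, 0.8, -0.2], [0, 0, 0, 0, 0, 0.8, -0.2], [0, 0, 0, 0, 0, 0.8, -0.2], [0, 0, 0, -0.5, -0.7, 0.5, -0.2], [0, 0, 0, -0.5, -0.7, 0.5, -0.2], [0, 0, 0, -0.5, -0.7, 0, -0.2], [0, 0, 0, -0.5, -0.7, 0, -0.2], [0, 0, 0, -0.5, -0.7, 0, -0.2], [0, 0, 0, 0, 0, 0, -0.2]]])

```text
time: 5.43
eef_pos: [0.44, -0.3553, 0.2343]
tcp_rot: [-0.615, 0.788, -0.0, -0.002]
force: [-1.3, -0.2, 0.0]
width: 0.0552
```

Emit:
apply_moves(plan=[[[0, 0, 0, 0, 0, 0, -0.2], [0, 0, 0, 0, 0, 0, -0.2], [0, 0, 0, 0, 0, 0, -0.2], [0, 0, 0, 0, 0, 0, -0.2]]])

```text
time: 5.77
eef_pos: [0.4455, -0.348, 0.2344]
tcp_rot: [-0.619, 0.785, 0.0, 0.0]
force: [-0.5, 0.4, -0.5]
width: 0.0551
```

```bash
python3 - <<'E'
from h import *
im={n:manip.camera(n) for n in('top','side')}
for n in im:
    cv2.imwrite(f'pics/{n}9.png',im[n][:,:,::-1])
    for lo,hi in(((108,150,50),(128,255,255)),((0,180,60),(6,255,255))):
        for st,ce,m in blobs(im[n],lo,hi): print(n,st,ce.round(1),atz(n,ce,.07).round(4))
    a=cv2.imread(f'pics/{n}0.png')[:,:,::-1]
    x,y=((235,120) if n=='top' else (195,160)); d=cv2.absdiff(a,im[n])[y:y+75,x:x+65];print('vase diff',d.mean(),d.max())
t,s=im['top'],im['side']
cv2.imwrite('pics/crop9.png',np.hstack([cv2.resize(t[190:290,340:440],(400,400)),cv2.resize(s[110:210,270:370],(400,400))])[:,:,::-1])
print(manip.state()['force'],manip.state()['time'])
E
```

```text
top [409 121  30  28 646] [423.  134.2] [ 0.8385 -0.3675  0.07  ]
top [378 190  30  35 778] [392.6 207. ] [ 0.6616 -0.2841  0.07  ]
top [373 262  13  14 150] [379.  268.8] [ 0.5201 -0.2456  0.07  ]
top [168 205  33  36 749] [184.3 222.7] [0.6285 0.1952 0.07  ]
top [155 287  14  14 140] [161.2 293.9] [0.4683 0.2421 0.07  ]
vase diff 3.986188034188034 20
side [204 104  26  18 363] [216.8 112.4] [ 0.8342 -0.3919  0.07  ]
side [268 122  31  17 402] [283.1 130.2] [ 0.6563 -0.3066  0.07  ]
side [334 139  11  11 104] [339. 144.] [ 0.5181 -0.247   0.07  ]
side [281 268  42  31 887] [301.8 283.1] [0.6225 0.1758 0.07  ]
side [379 302  17  16 204] [387.  309.5] [0.4659 0.2407 0.07  ]
vase diff 0.6691965811965812 8
[ 0.31282999 -0.11466735 -0.35754439] 5.8667
```

View pics/crop9.png

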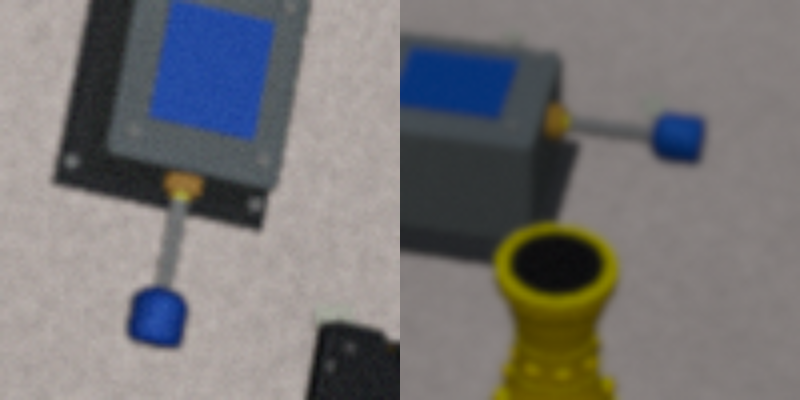

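View pics/top9.png

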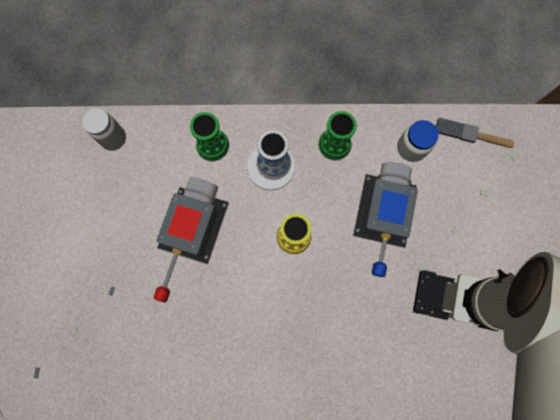

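The pictures show the knob moved from (381.5,256) to (379,269), about 30 mm along the rod, with one yellow ring out. The red knob and the vase look unmoved, and the gripper is clear. Handing in.

```bash
python3 -c "
from workcell import manip
print(manip.close_job())"
```

```text
the job is handed in; nothing more can be done
None
```

I pulled the blue-knobbed rod out to its middle click, let go, and backed the gripper clear. I handed the job in at about 5.9 s; the hand-in gives no verdict.

- **Blue rod:** both fixed cameras show the knob moved about 30 mm along the rod (29.8 mm in the top view, 30.0 mm in the side view). One yellow ring shows outside the gland.
- **Red knob:** its measured position changed by less than 0.5 mm.
- **Vase:** it stands upright where it was. The side view before and after is practically identical. The top view differs slightly (mean 4 grey levels, at most 20), which I take to be a lighting change, since the vase looks unmoved there.
- **Gripper:** the force reading after backing off was about zero, within sensor noise.

No check failed. The tool drifted 2 to 3 mm while gripping the knob, and the rod settled into the click once released.

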